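# Set a fresh staining dish on the slide warmer and load the slide rack

### The job

Lift just the top steel dish off the nested pile, leaving the two under it nested where they are, and set it down, not drop it, flat in the middle of the slide warmer's metal plate, lengthwise along the plate. Then take the rack of slides by its handle, keep it upright, and lower it into that dish until it stands on the dish's floor before letting go. Leave everything else on the bench where it is.

Things in the scene. Friction and masses are not known exactly. Their poses are not given: they have to be found in the camera images.
- dish_top: Top one of three alike nested steel dishes: stepped, open on top, 150 mm long (its x), 62 wide (its y), 56 high, about 0.3 kg. Origin: centre of its underside, z up. From 28 to 56 mm up it is a straight collar 150 x 62 mm with 3 mm walls; below, a dark ledge (4 mm) steps in to a foot 132 x 46 mm outside, 126 x 40 mm inside; its inner floor is 4 mm above the underside.
- dish_top_rim (a point): Centre of the top dish's mouth at rim height, 56 mm above its underside; axes as the dish's. In the pile the rim is 120 mm above the bench. The collar can be gripped from outside across the 62 mm width; the next rim lies 32 mm below this one, so a grip reaching deeper also takes the dish below.
- dish_mid: The middle dish of the pile, same shape as the top one; origin at the centre of its underside, 32 mm above the bench. The ledge of each dish rests on the rim of the one below, with about 5 mm of play all round, so dishes lift out straight up. It stays.
- dish_low: The lowest dish of the pile, same shape, standing on the bench; origin at the centre of its underside. It stays.
- rack: Dark steel rack of upright glass slides, 100 mm long (its x), 30 wide (its y), 114 high with its handle, about 0.2 kg, standing on the bench. Origin: centre of its underside, z up. The slides end 79 mm above the underside. Lengthwise in the dish it has about 5 mm of play at either side and 13 mm at either end.
- rack_handle (a point): Middle of the top face of the rack's handle, 114 mm above the rack's underside, axes as the rack's. The handle is a straight bar along the rack's whole 100 mm length (x), 10 mm thick (y) and 12 mm high, centred over the slides with 23 mm free under it: gripped from above across y.
- warmer: Slide warmer fixed to the bench, low white housing 230 mm long (x) by 145 mm wide (y), 44 mm high, carrying a flat bare aluminium plate of 200 mm (x) by 120 mm (y) whose top is 50 mm above the bench. A black knob and a small display are on its -x end. Origin at the centre of its underside, z up. It is not hot.
- warmer_top (a point): Centre of the top face of the warmer's aluminium plate, 50 mm above the bench; axes as the warmer's.
- petri: Column of four round shallow dishes with white lids, 90 mm across, 64 mm high in all, one piece; origin at its underside. Bystander.
- bottle: Amber reagent bottle, 64 mm across, 140 mm high; origin at its underside. Bystander.
- jar: White screw-top jar, 68 mm across, 75 mm high; origin at its underside. Bystander.
- slide_box: Flat grey closed slide box, 95 x 160 x 34 mm; origin at its underside. Bystander.
- brush: Wooden-handled brush lying on the bench, 170 mm long; bystander.
- forceps: Steel forceps lying flat, 130 mm long, 5 mm high; origin at the middle of the underside. Bystander.
- wash_bottle: White plastic squeeze bottle, 64 mm across, with a bent spout, 165 mm high; origin at its underside. Bystander.
Things that resemble listed ones, but are neither listed nor needed, are in the scene too. What is shaped like the dish_top but green, red or yellow is not meant.

How it is judged (in metres and radians):
On the way, in this order (a step that is already met when the one before it is completed fails the run):
1. the top dish is lifted clear of the dish below it (z of dish_top in the frame of dish_mid above 0.06 m and angle between dish_top's own z axis and vertical below 0.4 rad), for 0.1 s.
2. the dish is flat in the middle of the warmer's plate, lengthwise, while still in the gripper (set down, not dropped) (x of dish_top in the frame of warmer_top between -0.025 and 0.025 m and y of dish_top in the frame of warmer_top between -0.025 and 0.025 m and z of dish_top in the frame of warmer_top below 0.01 m and angle between the x axis of dish_top and the x axis of warmer, either way round below 0.2 rad and angle between dish_top's own z axis and vertical below 0.06 rad and contact force between the fingers and dish_top above 0.5 N), for 0.1 s.
3. the rack is down in the dish on the warmer while still held (lowered, not dropped) (x of rack in the frame of dish_top between -0.02 and 0.02 m and y of rack in the frame of dish_top between -0.01 and 0.01 m and z of rack in the frame of dish_top below 0.012 m and angle between rack's own z axis and vertical below 0.12 rad and x of dish_top in the frame of warmer_top between -0.025 and 0.025 m and y of dish_top in the frame of warmer_top between -0.025 and 0.025 m and z of dish_top in the frame of warmer_top below 0.01 m and angle between the x axis of dish_top and the x axis of warmer, either way round below 0.2 rad and angle between dish_top's own z axis and vertical below 0.06 rad and contact force between the fingers and rack above 0.5 N), for 0.1 s.
At the end, for the whole second after the job is handed in: Dish flat on the plate, centred to 25 mm each way, length within 0.2 rad of plate's; rack upright (0.12 rad) on the dish's floor, within 20 mm lengthwise and 10 mm sideways of its middle; at rest; lower dishes level (0.06 rad), within 20 mm, bystanders within 30 mm, of their starts (x of dish_top in the frame of warmer_top between -0.025 and 0.025 m and y of dish_top in the frame of warmer_top between -0.025 and 0.025 m and z of dish_top in the frame of warmer_top below 0.01 m and angle between the x axis of dish_top and the x axis of warmer, either way round below 0.2 rad and angle between each of dish_top, dish_mid, dish_low's own z axis and vertical below 0.06 rad and x of rack in the frame of dish_top between -0.02 and 0.02 m and y of rack in the frame of dish_top between -0.01 and 0.01 m and z of rack in the frame of dish_top below 0.012 m and angle between rack's own z axis and vertical below 0.12 rad and linear speed of each of dish_top, rack below 0.02 m/s and distance of each of dish_mid, dish_low from where it was at the start of the episode below 0.02 m and distance of each of petri, bottle, jar, slide_box, brush, forceps, wash_bottle from where it was at the start of the episode below 0.03 m); the robot touches nothing.
It fails at once if one of the two lower dishes is moved more than 20 mm (distance of any of dish_mid, dish_low from where it was at the start of the episode above 0.02 m).
It fails at once if the rack is tipped by more than 0.5 rad (angle between rack's own z axis and vertical above 0.5 rad).
It fails at once if a bystander is moved more than 30 mm (distance of any of petri, bottle, jar, slide_box, brush, forceps, wash_bottle from where it was at the start of the episode above 0.03 m).
It also fails if it takes over 70 s, if anything falls off the work surface, if the arm or the gripper's body presses on something with over 40 N, if the wrist force passes 120 N, or if a joint passes its speed limit or range.

### The arm

A 7-joint arm with a two-finger parallel gripper is mounted at the origin on the work surface. World frame = base frame: x ahead of the robot, y to its left, z up, the work surface at z = 0. Lengths are in mm, angles in rad, forces in N, time in s.
With the tool pointing down it reaches from about 425 to 875 mm from the base axis. Payload 8.4 kg.
Tool frame: the origin (TCP) lies midway between the tips of the shut fingers; the grasp point (between the pads) lies 19 mm behind it; z points along the fingers, y is the line along which they close (so a half turn about z gives the same grasp; the last joint's range is limited). The gripper opens to 87 mm and grips with 3 to 60 N. Pads are 19 mm wide; open, the fingers measure 117 mm over their backs; the gripper's body (75 mm by 190 mm) begins 51 mm behind the grasp point.
Start: joints at [1.25, 0.333, 0.04, 1.465, -0.013, 1.343, -0.059], TCP at [142.97, -634.051, 187.346] pointing down, gripper open.
Joint ranges: [-2.58, 2.58], [-0.38, 2.09], [-1.3, 1.39], [0.25, 2.4], [-1.5, 4.64], [0.08, 2.09], [-2.65, 2.65]. Speed limits (rad/s): [2.22, 2.22, 2.79, 2.79, 3.14, 3.14, 3.14].

### API

Orientations are given as [roll, pitch, yaw] about the fixed x, y, z axes, in that order (R = Rz(yaw) Ry(pitch) Rx(roll)).
In Python, from workcell import ctrl, grab_frame, job, models gives the robot as it stands.
- The arm moves only by the tool arm_command, never from a script. Its argument "plan" is a list of rows, each an object with "dr": the turn, a rotation vector about the tool's x, y, z as a fraction of full scale, a list of three; "travel": the shift along the tool's x, y, z as a fraction of full scale, a list of three; "grip": the gripper's target within -1 to 1 (shut at 1, half-way at 0, fully open at -1). In form: [{"dr": [wx, wy, wz], "travel": [dx, dy, dz], "grip": grip}, ...]. A call has 1 to 20 rows; each row is the pose to reach, as a shift and turn from the pose commanded when the call began, along the tool's axes at that moment; what a row does not reach only later rows make up. Full scale, the value 1, is 0.2 m for a shift and 2 rad for a turn. A row lasts 1/8 s, in which the tool goes at most 62.5 mm and 10.7 degrees, less where a joint would pass 70% of its speed; a pose out of reach is approached as far as the arm can. A call with a number of a shift or a turn outside -1 to 1 is refused whole. A call with a gripper value outside its range is refused whole. The fingers move at their own pace and stop on an object; "grip_force" is the grip in N (left out, the last holds). Time passes only in rows, so rows that repeat a pose let the fingers close. It gives the time, the measured TCP pose, the force, the opening and the grip force at its end, in the units of the state.
- ctrl.state(): the state, without advancing time (a new reading comes with each control period).
- grab_frame(name): name is "scene" or "top" or "wrist"; returns a dict with "color" (480x640x3 uint8, red, green, blue), "fx", "fy", "cx", "cy" (pixels), "dist" ([k1, k2, p1, p2, k3] as OpenCV has them; the pictures are not rectified), "rvec" (rotation vector, rad) and "tvec" (3), from world to camera coordinates, as OpenCV has them. Camera axes: x right, y down, z forward; pixel columns grow to the right and rows downward; lengths in mm; the calibration is good to about 2 mm. A picture is of the moment at which its call begins. There is no depth.
- job.finish_job(): hands the job in; it is judged then, once.
Trained networks look in a picture, given as the dict that the camera call returned (one of the last four; its "shot" number tells which), for a name from the list of things; names that differ only in an ending like _2 or _b are one class to them, and where a whole thing is asked for, a point or a joint stands for the part that bears it (a point fixed in the world has none). Each returns a list of dicts, best first, with "conf" (0 to 1); they miss things now and then, are a little off and sometimes report something else, mostly with a low value. They report only what shows in the picture. A call takes as long as a camera call. They do not tell look-alikes from the thing itself.
- models.trace(picture, target): "pixels" (480x640 bool, what is visible of it) and "extent" ([left, top, right, bottom] in pixels, round what is visible of it).
The state is a dict: "time": time; "qpos": joint angles; "joint_velocities": joint speeds; "effort": joint torques, N m; "position": TCP position; "tcp_rot": TCP orientation; "contact_force": force on the tool from outside, world axes, zero at the start; "ft_torque": the same for the moment, N m; "opening": finger opening in mm; "grasp_force": force on a finger pad.
Only numpy, scipy, OpenCV 4.12 (cv2) and the standard library are available. Lean on these libraries where they do the work, as an engineer would, in place of code of your own. Each camera call takes 0.05 s, during which the arm holds its last target. There are 200 camera calls.

## Working session

There is one attempt and no reset: what is moved stays moved. The work goes in short steps, Python scripts to look and compute and a tool call to move; the robot and the scene stay as the last step left them, time stands still between calls to the robot, and variables do not carry over. Pictures are saved under pics/ and viewed, at most 10 in all, crops included, and the job is handed in when it is done.

Besides the shell and the picture viewer there is one more tool, called after ">>>" as name(argument=value, ...), one argument or row to a line, values as JSON. arm_command: Moves the arm, as the interface text tells. Its arguments: {"type":"object","properties":{"plan":{"type":"array","items":{"type":"object","properties":{"dr":{"type":"array","items":{"type":"number","minimum":-1,"maximum":1}},"travel":{"type":"array","items":{"type":"number","minimum":-1,"maximum":1}},"grip":{"type":"number"}}}},"grip_force":{"type":"number"}},"required":["plan"]}

```bash
mkdir -p pics; cat > h.py <<'E'
import numpy as np,cv2
from workcell import ctrl,grab_frame,job,models
def ray(f,uv):
    K=np.array([[f["fx"],0,f["cx"]],[0,f["fy"],f["cy"]],[0,0,1.]])
    p=cv2.undistortPoints(np.array(uv,float).reshape(-1,1,2),K,np.array(f["dist"],float)).reshape(-1,2)
    R=cv2.Rodrigues(np.array(f["rvec"],float))[0]
    return -R.T@np.array(f["tvec"],float).ravel(), np.c_[p,np.ones(len(p))]@R
def at(f,uv,z):
    c,d=ray(f,uv); return c+d*((z-c[2])/d[:,2])[:,None]
def proj(f,P):
    K=np.array([[f["fx"],0,f["cx"]],[0,f["fy"],f["cy"]],[0,0,1.]])
    return cv2.projectPoints(np.array(P,float).reshape(-1,3),np.array(f["rvec"],float),np.array(f["tvec"],float),K,np.array(f["dist"],float))[0].reshape(-1,2)
def save(f,n,crop=None,s=1):
    im=f["color"][:,:,::-1]
    if crop: im=im[crop[1]:crop[3],crop[0]:crop[2]]
    cv2.imwrite("pics/"+n,cv2.resize(im,None,fx=s,fy=s,interpolation=cv2.INTER_CUBIC))
E
python3 - <<'E'
from h import *
for n in ["scene","top"]:
    f=grab_frame(n); save(f,n+"0.png")
    print(n,ray(f,[[320,240]]))
    for t in ["dish_top","rack","warmer","rack_handle","dish_mid"]:
        for r in models.trace(f,t)[:4]:
            v,u=np.nonzero(r["pixels"]); print(t,round(r["conf"],2),r["extent"],u.mean().round(),v.mean().round(),len(u))
print(ctrl.state())
E
```

```text
scene (array([1228.61663595, -622.15622566,  720.91224749]), array([[-0.58485036,  0.59021764, -0.55646872]]))
dish_top 0.98 [358.1, 158.9, 410.4, 194.7] 386.0 176.0 1042
dish_top 0.78 [326.4, 178.8, 381.8, 214.3] 355.0 195.0 1088
dish_top 0.71 [306.7, 172.6, 339.0, 195.3] 321.0 183.0 452
dish_top 0.64 [365.7, 277.0, 418.3, 338.9] 392.0 307.0 2023
rack 0.89 [157.8, 289.9, 204.6, 358.4] 180.0 326.0 1876
rack 0.72 [246.8, 330.2, 281.3, 379.4] 262.0 355.0 1480
warmer 0.55 [252.0, 230.7, 350.2, 309.4] 303.0 266.0 4063
rack_handle 0.92 [158.0, 292.3, 205.0, 356.0] 180.0 326.0 1832
dish_mid 0.87 [326.0, 199.0, 379.0, 221.9] 354.0 209.0 449
dish_mid 0.5 [157.7, 295.2, 205.4, 359.3] 180.0 326.0 1824
top (array([ 341.49787005,   30.93965016, 1579.9432613 ]), array([[ 0.13076888, -0.00576766, -0.99142632]]))
dish_top 0.96 [165.5, 295.4, 200.6, 364.4] 184.0 330.0 1617
dish_top 0.79 [95.8, 261.8, 130.7, 324.1] 111.0 293.0 1709
dish_top 0.75 [293.8, 112.4, 345.9, 177.1] 320.0 143.0 1481
dish_top 0.62 [204.1, 230.1, 231.5, 289.0] 218.0 257.0 1661
rack 0.86 [446.1, 226.6, 475.7, 267.5] 461.0 249.0 
[... 312 characters left out ...]
 'qpos': array([ 1.24980203,  0.33316695,  0.03987186,  1.46539341, -0.01337703,
        1.34331039, -0.05849718]), 'joint_velocities': array([-0.00027096, -0.00054838, -0.00016553, -0.00150341, -0.00085716,
       -0.00086247, -0.00029035]), 'effort': array([-7.06595911e-04, -6.55782223e+01,  1.33216191e+00, -4.03901196e+01,
       -5.99685288e-02,  3.54550243e-02,  8.63702599e-05]), 'position': array([ 142.97773625, -634.05082699,  187.37011432]), 'tcp_rot': array([-3.14158015e+00,  4.90958879e-06,  2.21798371e-01]), 'contact_force': array([ 0.31232237, -0.38493721,  0.13264904]), 'ft_torque': array([ 0.00328679, -0.02101771, -0.01417361]), 'grasp_force': 0.0, 'opening': 87.04027553417316}
```

View pics/scene0.png

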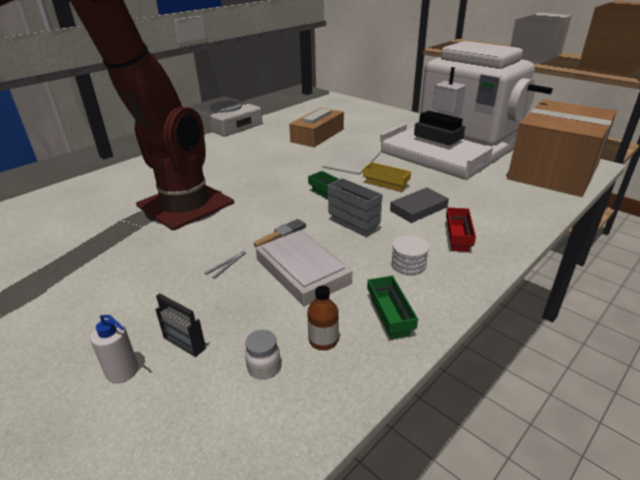

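View pics/top0.png

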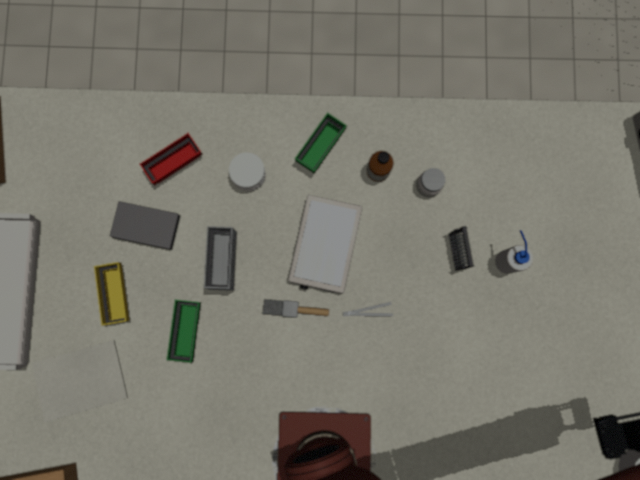

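The real pile is the grey nested dishes at scene (355,205) / top (219,259). Look-alikes are green at top (320,143) and (184,330), yellow (111,293) and red (171,160); the grey slide box at (145,226) could also confuse. The rack is at top (461,249), the warmer at (325,244) with its knob at the lower end (304,287).

```bash
cat >> h.py <<'E'
from scipy.optimize import minimize
def hullmask(f,pts):
    m=np.zeros((480,640),np.uint8)
    for P in pts:
        q=np.round(proj(f,P)*16).astype(np.int32); cv2.fillConvexPoly(m,cv2.convexHull(q),255,cv2.LINE_AA,4)
    return m/255.
def box(x,y,a,L,W,z0,z1):
    c,s=np.cos(a),np.sin(a)
    return [[x+c*i*L/2-s*j*W/2,y+s*i*L/2+c*j*W/2,z] for i in(-1,1) for j in(-1,1) for z in(z0,z1)]
def fit(fs,ms,boxes,x0):
    def cost(p):
        return sum(np.abs(hullmask(f,[box(*p,*b) for b in boxes])-m).sum()/m.sum() for f,m in zip(fs,ms))
    best=None
    for da in(-.3,0,.3):
        s=np.array([x0[0],x0[1],x0[2]+da]); 
        r=minimize(cost,s,method="Nelder-Mead",options=dict(initial_simplex=np.array([s,s+[20,0,0],s+[0,20,0],s+[0,0,.2]])))
        if best is None or r.fun<best.fun: best=r
    return best.x,best.fun
E
python3 - <<'E'
from h import *
f=grab_frame("top"); g=grab_frame("scene")
def m(fr,t,u,v):
    for r in models.trace(fr,t):
        if r["pixels"][v-4:v+5,u-4:u+5].any(): return r["pixels"].astype(float)
B={"dish_top":[(150,62,28,120),(132,46,0,28)],"rack":[(100,30,0,79),(100,10,79,114)],"warmer":[(230,145,0,44),(200,120,44,50)]}
for t,a,b,z,h in [("dish_top",(219,259),(355,200),60,1.57),("rack",(461,249),(180,326),50,1.7),("warmer",(325,244),(303,266),25,1.4)]:
    x=at(f,[a],z)[0]
    ma,mb=m(f,t,*a),m(g,t,*b)
    x0=[x[0],x[1],0.1]
    print(t,x, proj(f,[x]))
    for fs,ms in (([f],[ma]),([g],[mb]),([f,g],[ma,mb])):
        if any(q is None for q in ms): print("none");continue
        p,c=fit(fs,ms,B[t],x0); print(p.round(3),round(c,3))
e=grab_frame("wrist"); save(e,"w0.png"); print(ray(e,[[320,240],[320,0],[0,240]]))
E
```

```text
dish_top [487.89231727 274.61247865  60.        ] [[219. 259.]]
[4.88791e+02 2.71450e+02 2.30000e-02] 0.224
[ 4.35003e+02  3.29957e+02 -4.13000e-01] 1.026
[ 4.86367e+02  2.73587e+02 -1.24000e-01] 1.445
rack [ 528.71386477 -335.95105551   50.        ] [[461. 249.]]
[ 5.30064e+02 -3.37928e+02  1.85000e-01] 0.124
[ 5.30651e+02 -3.38462e+02  1.56000e-01] 0.039
[ 5.30411e+02 -3.38454e+02  1.61000e-01] 0.168
warmer [536.48818973   8.75920823  25.        ] [[325. 244.]]
[ 5.35126e+02  9.40800e+00 -2.04000e-01] 0.045
[ 5.36515e+02  6.26000e+00 -2.22000e-01] 0.101
[ 5.35614e+02  8.62600e+00 -2.05000e-01] 0.151
(array([ 219.32391812, -617.14387836,  385.20564656]), array([[-0.28410049, -0.05716726, -0.95715917],
       [ 0.25662421,  0.0643259 , -1.11943452],
       [-0.45385781,  0.69746926, -0.95769724]]))
```

View pics/w0.png

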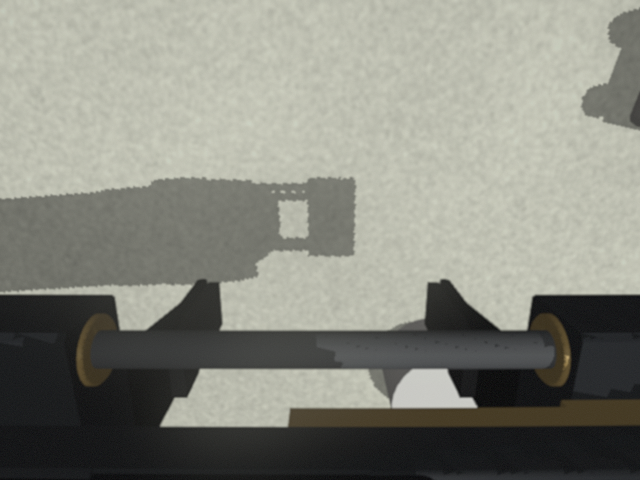

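The wrist view shows bare bench, with the finger tips at the bottom (205–440, 290); the camera sits on the tool's +x side. Next I refine the pile with the top dish's own visible extent.

```bash
python3 - <<'E'
from h import *
f=grab_frame("top"); g=grab_frame("scene")
def m(fr,t,e):
    for r in models.trace(fr,t):
        print(r["extent"],round(r["conf"],2))
        if np.abs(np.array(r["extent"])-e).max()<8: return r["pixels"].astype(float)
ma=m(f,"dish_top",[204,230,231,289]);mb=m(g,"dish_top",[326,179,382,214])
x=[488,272,0.02]
for b in ([(150,62,92,120)],[(150,62,28,120)]):
  for fs,ms in (([f],[ma]),([g],[mb]),([f,g],[ma,mb])):
    if any(q is None for q in ms): continue
    p,c=fit(fs,ms,b,x); print(p.round(3),round(c,3))
save(g,"pile.png",(280,140,440,260),5)
E
```

```text
[166.0, 295.7, 203.9, 363.5] 0.68
[94.2, 263.3, 129.4, 325.4] 0.68
[202.5, 226.9, 231.2, 288.8] 0.67
[449.4, 212.2, 474.0, 251.6] 0.89
[327.4, 178.6, 381.6, 212.2] 0.79
[ 4.87597e+02  2.69391e+02 -1.40000e-02] 0.085
[ 4.92978e+02  2.64188e+02 -4.30000e-02] 0.107
[ 4.89416e+02  2.67999e+02 -2.10000e-02] 0.232
[ 4.89701e+02  2.70612e+02 -1.50000e-02] 0.229
[ 4.26194e+02  3.47354e+02 -1.36000e-01] 0.939
[ 4.86939e+02  2.72949e+02 -1.26000e-01] 1.317
```

View pics/pile.png

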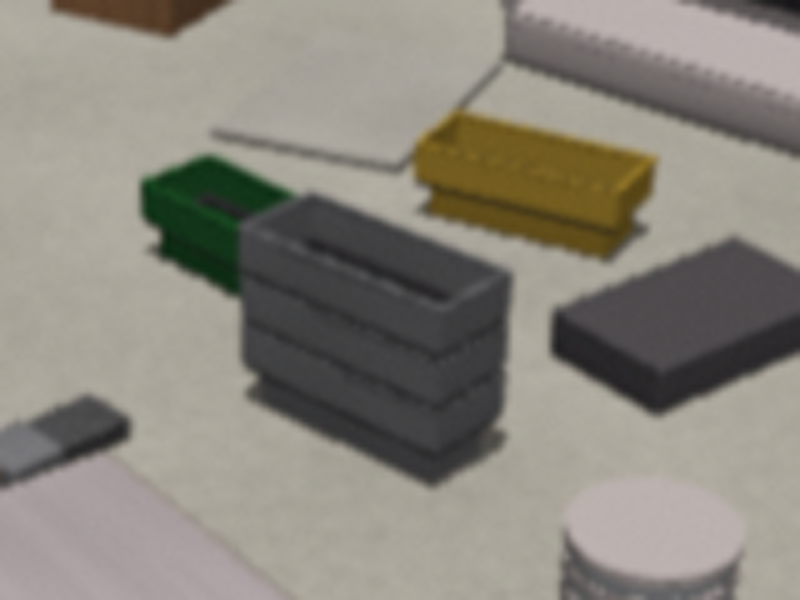

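Confirmed: the grey pile's rim is centred at crop (375,245), at world about (489,268) with yaw about -0.02. I raise the arm and travel around.

>>> arm_command(
  plan=[
    {"dr": [0,0,0],"travel": [0,0,-0.3],"grip": -1},
    {"dr": [0,0,0],"travel": [0,0,-0.6],"grip": -1},
    {"dr": [0,0,0],"travel": [0.3,-0.3,-0.8],"grip": -1},
    {"dr": [0,0,0],"travel": [1,-1,-0.8],"grip": -1},
    {"dr": [0,0,0],"travel": [1,-1,-0.8],"grip": -1},
    {"dr": [0,0,0],"travel": [1,-1,-0.8],"grip": -1},
    {"dr": [0,0,0],"travel": [1,-1,-0.8],"grip": -1},
    {"dr": [0,0,0],"travel": [1,-1,-0.8],"grip": -1},
  ],
)

```text
time: 2.25
position: [296.4, -392.4, 348.3]
tcp_rot: [3.14, -0.001, 0.227]
contact_force: [-0.3, -1.5, 0.1]
opening: 87.2
grasp_force: 0.0
```

>>> arm_command(
  plan=[
    {"dr": [0,0,0],"travel": [1,-1,0],"grip": -1},
    {"dr": [0,0,0],"travel": [1,-1,0],"grip": -1},
    {"dr": [0,0,0],"travel": [1,-1,0],"grip": -1},
    {"dr": [0,0,0],"travel": [1,-1,0],"grip": -1},
    {"dr": [0,0,0],"travel": [1,-1,0],"grip": -1},
    {"dr": [0,0,0],"travel": [1,-1,0],"grip": -1},
  ],
)

```text
time: 3.0
position: [446.2, -154.4, 347.3]
tcp_rot: [-3.141, -0.0, 0.225]
contact_force: [-0.8, -0.2, -0.4]
opening: 86.7
grasp_force: 0.0
```

>>> arm_command(
  plan=[
    {"dr": [0,0,0.12],"travel": [0.5,-1,0],"grip": -1},
    {"dr": [0,0,0.12],"travel": [0.5,-1,0],"grip": -1},
    {"dr": [0,0,0.12],"travel": [0.5,-1,0],"grip": -1},
    {"dr": [0,0,0.12],"travel": [0.5,-1,0],"grip": -1},
    {"dr": [0,0,0.12],"travel": [0.5,-1,0],"grip": -1},
    {"dr": [0,0,0.12],"travel": [0.5,-1,0],"grip": -1},
  ],
)

```text
time: 3.75
position: [499.0, 58.9, 347.1]
tcp_rot: [3.141, 0.0, -0.021]
contact_force: [-0.0, 0.1, 0.9]
opening: 86.9
grasp_force: 0.0
```

>>> arm_command(
  plan=[
    {"dr": [0,0,0],"travel": [0,-0.3,0],"grip": -1},
    {"dr": [0,0,0],"travel": [0,-0.6,0],"grip": -1},
    {"dr": [0,0,0],"travel": [0,-1,0],"grip": -1},
    {"dr": [0,0,0],"travel": [0,-1,0],"grip": -1},
    {"dr": [0,0,0],"travel": [0,-1,0],"grip": -1},
    {"dr": [0,0,0],"travel": [0,-1,0],"grip": -1},
  ],
)

```text
time: 4.5
position: [503.5, 258.6, 347.2]
tcp_rot: [3.14, -0.0, -0.022]
contact_force: [0.9, 0.7, 0.1]
opening: 87.2
grasp_force: 0.0
```

```bash
python3 - <<'E'
from h import *
e=grab_frame("wrist"); save(e,"w1.png")
for r in models.trace(e,"dish_top"): 
    print(r["extent"],round(r["conf"],2))
    m=r["pixels"].astype(float); p,c=fit([e],[m],[(150,62,92,120)],[489,268,-.02]); print(p,c)
s=ctrl.state(); print(s["position"],s["tcp_rot"])
print(proj(e,box(489,268,-.02,150,62,120,120)))
E
```

```text
[281.0, 129.0, 346.7, 276.8] 0.94
[ 4.89530794e+02  2.67408491e+02 -7.98155510e-03] 0.026228312001623538
[52.0, 202.4, 148.6, 322.0] 0.91
[ -4.33333333 414.66666667   0.81333333] 1.0
[116.6, 5.2, 175.8, 28.4] 0.64
[ -4.33333333 414.66666667   0.81333333] 1.0
[227.5, 267.3, 280.2, 381.6] 0.61
[ 3.38241654e+02  3.45084952e+02 -1.63635936e-01] 0.9816781991107384
[503.28683511 258.94957711 347.46407385] [ 3.14073357e+00 -4.94947088e-04 -2.16654846e-02]
[[342.76438947 274.50906962]
 [342.76438947 274.50906962]
 [285.8792961  274.6709356 ]
 [285.8792961  274.6709356 ]
 [344.40690183 132.94750407]
 [344.40690183 132.94750407]
 [281.77292177 133.11381627]
 [281.77292177 133.11381627]]
```

View pics/w1.png

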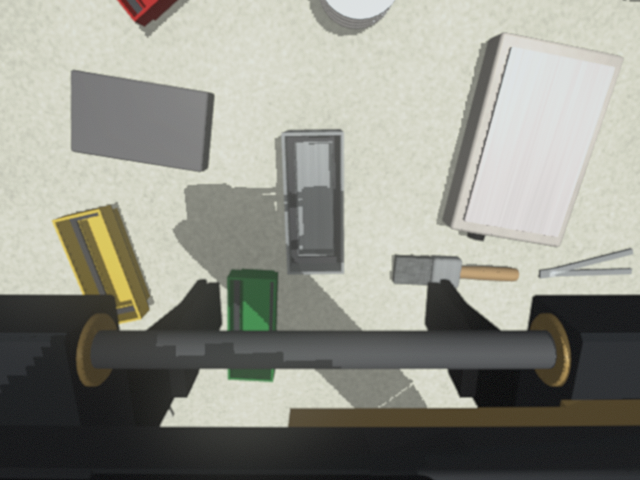

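The wrist picture shows the grey pile's rim at (281–347, 129–277), matching the projection; warmer plate at (540,145). Now I descend over it.

>>> arm_command(
  plan=[
    {"dr": [0,0,-0.007],"travel": [-0.07,-0.041,0],"grip": -1},
    {"dr": [0,0,-0.007],"travel": [-0.07,-0.041,0.3],"grip": -1},
    {"dr": [0,0,-0.007],"travel": [-0.07,-0.041,0.6],"grip": -1},
    {"dr": [0,0,-0.007],"travel": [-0.07,-0.041,0.9],"grip": -1},
    {"dr": [0,0,-0.007],"travel": [-0.07,-0.041,0.97],"grip": -1},
    {"dr": [0,0,-0.007],"travel": [-0.07,-0.041,0.97],"grip": -1},
  ],
)

```text
time: 5.35
position: [488.5, 270.0, 154.4]
tcp_rot: [-3.141, -0.0, -0.004]
contact_force: [0.5, 0.5, 0.1]
opening: 87.0
grasp_force: 0.0
```

```bash
python3 - <<'E'
from h import *
e=grab_frame("wrist")
for r in models.trace(e,"dish_top")[:2]: 
    print(r["extent"],round(r["conf"],2))
    m=r["pixels"].astype(float); p,c=fit([e],[m],[(150,62,92,120)],[489,268,-.02]); print(p,c)
s=ctrl.state(); print(s["position"],s["tcp_rot"])
E
```

```text
[271.4, 116.7, 386.7, 333.9] 0.82
[ 4.90004351e+02  2.67918644e+02 -1.03732484e-02] 0.17317631851577278
[186.1, 324.0, 265.9, 429.2] 0.81
[173.44444444 414.66666667   0.52444444] 1.0
[489.61464682 270.74623681 155.97305993] [-3.13995655e+00 -2.92460810e-03 -4.06362624e-03]
```

>>> arm_command(
  plan=[
    {"dr": [0,0,0],"travel": [0,0.012,0.1],"grip": -1},
    {"dr": [0,0,0],"travel": [0,0.012,0.2],"grip": -1},
    {"dr": [0,0,0],"travel": [0,0.012,0.29],"grip": -1},
    {"dr": [0,0,0],"travel": [0,0.012,0.295],"grip": -1},
    {"dr": [0,0,0],"travel": [0,0.012,0.295],"grip": -1},
    {"dr": [0,0,0],"travel": [0,0.012,0.295],"grip": -0.2},
    {"dr": [0,0,0],"travel": [0,0.012,0.295],"grip": 0},
    {"dr": [0,0,0],"travel": [0,0.012,0.295],"grip": 0.4},
    {"dr": [0,0,0],"travel": [0,0.012,0.295],"grip": 0.4},
    {"dr": [0,0,0],"travel": [0,0.012,0.295],"grip": 0.4},
    {"dr": [0,0,0],"travel": [0,0.012,0.295],"grip": 0.4},
  ],
  grip_force=25,
)

```text
time: 6.82
position: [488.6, 267.3, 94.4]
tcp_rot: [-3.142, -0.0, -0.004]
contact_force: [-0.7, -0.2, -0.0]
opening: 34.5
grasp_force: 0.0
```

```bash
python3 - <<'E'
from h import *
e=grab_frame("wrist"); g=grab_frame("scene")
a=cv2.resize(e["color"],(400,300)); b=cv2.resize(g["color"][120:270,270:470],(400,300),interpolation=cv2.INTER_CUBIC)
cv2.imwrite("pics/c1.png",np.hstack([a,b])[:,:,::-1])
s=ctrl.state(); print(s["position"],s["opening"],s["grasp_force"])
E
```

```text
[488.54919903 267.24916023  94.37216309] 29.311491621265176 0.0
```

View pics/c1.png

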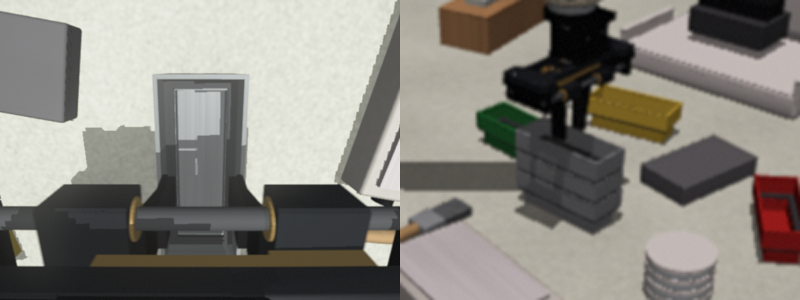

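The composite shows the fingers closed within the dish's mouth (wrist half at (165–240,190)), not on its outside; I check the geometry before going on.

```bash
python3 - <<'E'
from h import *
g=grab_frame("scene"); e=grab_frame("wrist")
s=ctrl.state(); print(s["position"],s["opening"],s["grasp_force"],s["contact_force"])
x,y,z=s["position"]
print(proj(g,[[x,y,z],[x,y,120],[x,y,150]]))
o=s["opening"]/2
print("e",proj(e,[[x,y+o,z],[x,y-o,z],[x,y+31,120],[x,y-31,120]]))
im=cv2.resize(g["color"][150:240,310:400],(600,600),interpolation=cv2.INTER_CUBIC)
for c,P in [((255,0,0),box(489.5,267.4,-.008,150,62,120,120)),((0,255,0),box(489.5,267.4,-.008,150,62,88,88)),((255,255,0),[[x,y,z]]),((0,255,255),[[x,y,120]])]:
    for q in (proj(g,P)-[310,150]+.5)*600/90: cv2.circle(im,tuple(int(v) for v in q),5,c,-1)
cv2.imwrite("pics/c2.png",im[:,:,::-1])
E
```

```text
[488.51970373 267.24467878  94.35708644] 27.31566901239561 0.0 [ 0.30296384 -0.12509596 -0.08701357]
[[354.17118324 196.83310581]
 [354.37241448 188.80683799]
 [354.61340866 179.1891945 ]]
e [[295.85957519 274.83627544]
 [349.68974319 274.57716112]
 [253.71236461 296.12324789]
 [391.87669207 295.46252395]]
```

View pics/c2.png

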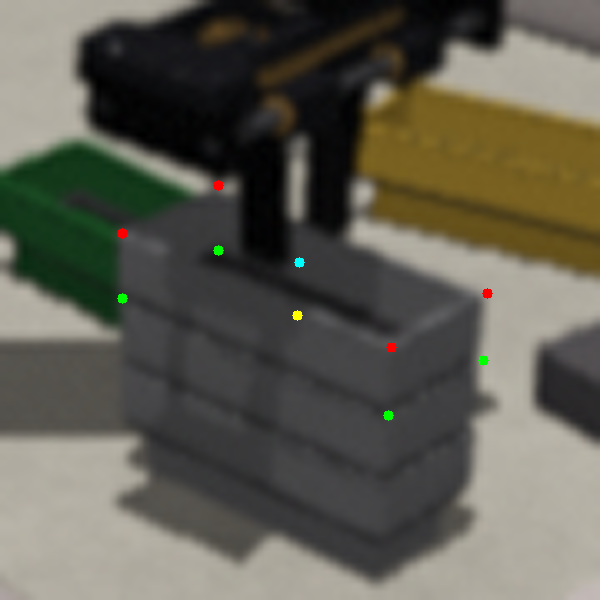

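The red rim marks fit the pile, but the visible finger ends look nearer z≈125 than the stated tip height of 94. I check this in the wrist view with projected marks.

```bash
python3 - <<'E'
from h import *
e=grab_frame("wrist"); s=ctrl.state(); x,y,z=s["position"]; o=s["opening"]/2; print(o*2)
im=cv2.resize(e["color"][200:380,200:440],(800,600),interpolation=cv2.INTER_CUBIC)
k=800/240
for dz,c in [(0,(255,255,0)),(19,(0,255,255)),(35,(255,0,255)),(50,(255,0,0))]:
    for q in (proj(e,[[x,y+o,z+dz],[x,y-o,z+dz]])-[200,200]+.5)*k: cv2.circle(im,tuple(int(v) for v in q),5,c,-1)
for z0,c in [(120,(0,255,0)),(88,(255,128,0))]:
    q=((proj(e,box(489.5,267.4,-.008,150,62,z0,z0)[::2])-[200,200]+.5)*k).astype(int)
    for a,b in((0,1),(2,3),(0,2),(1,3)): cv2.line(im,tuple(map(int,q[a])),tuple(map(int,q[b])),c,1)
cv2.imwrite("pics/c3.png",im[:,:,::-1])
E
```

```text
27.221298865567697
```

View pics/c3.png

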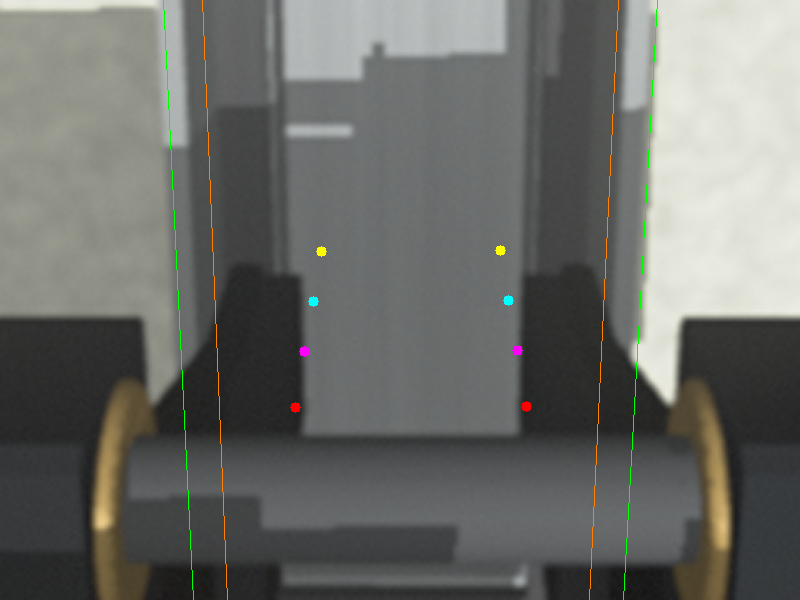

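The wrist crop shows the finger tip corners at (302,275) and (524,275). Their separation and row put them about 37 mm behind the stated TCP, and the scene view gives about the same. So the tips are still at about z=131, above the rim, and nothing was touched. I open, go 33 mm lower and close.

>>> arm_command(
  plan=[
    {"dr": [0,0,0],"travel": [0,0,0],"grip": -1},
    {"dr": [0,0,0],"travel": [0,0,0],"grip": -1},
    {"dr": [0,0,0],"travel": [0,0,0],"grip": -1},
    {"dr": [0,0,0],"travel": [0,0,0],"grip": -1},
    {"dr": [0,0,0],"travel": [0,0,0],"grip": -1},
    {"dr": [0,0,0],"travel": [0,0,0],"grip": -1},
    {"dr": [0,0,0],"travel": [0,0,0.05],"grip": -1},
    {"dr": [0,0,0],"travel": [0,0,0.1],"grip": -1},
    {"dr": [0,0,0],"travel": [0,0,0.1],"grip": -1},
  ],
)

```text
time: 8.2
position: [487.8, 266.7, 73.1]
tcp_rot: [3.141, 0.002, -0.004]
contact_force: [0.2, 0.9, 0.1]
opening: 86.8
grasp_force: 0.0
```

>>> arm_command(
  plan=[
    {"dr": [0,0,0],"travel": [0,0,0.04],"grip": -1},
    {"dr": [0,0,0],"travel": [0,0,0.065],"grip": -1},
    {"dr": [0,0,0],"travel": [0,0,0.065],"grip": -1},
    {"dr": [0,0,0],"travel": [0,0,0.065],"grip": 0},
    {"dr": [0,0,0],"travel": [0,0,0.065],"grip": 0},
    {"dr": [0,0,0],"travel": [0,0,0.065],"grip": 0},
    {"dr": [0,0,0],"travel": [0,0,0.065],"grip": 0},
    {"dr": [0,0,0],"travel": [0,0,0.065],"grip": 0},
    {"dr": [0,0,0],"travel": [0,0,0.065],"grip": 0},
  ],
  grip_force=25,
)

```text
time: 9.32
position: [488.6, 267.5, 61.5]
tcp_rot: [-3.141, -0.0, -0.004]
contact_force: [0.5, 1.3, 0.9]
opening: 61.8
grasp_force: 25.0
```

Gripped at 62 mm, 25 N. Lifting.

>>> arm_command(
  plan=[
    {"dr": [0,0,0],"travel": [0,0,-0.05],"grip": 0.2},
    {"dr": [0,0,0],"travel": [0,0,-0.1],"grip": 0.2},
    {"dr": [0,0,0],"travel": [0,0,-0.2],"grip": 0.2},
    {"dr": [0,0,0],"travel": [0,0,-0.3],"grip": 0.2},
    {"dr": [0,0,0],"travel": [0,0,-0.45],"grip": 0.2},
    {"dr": [0,0,0],"travel": [0,0,-0.6],"grip": 0.2},
    {"dr": [0,0,0],"travel": [0,0,-0.6],"grip": 0.2},
    {"dr": [0,0,0],"travel": [0,0,-0.6],"grip": 0.2},
  ],
)

```text
time: 10.32
position: [488.3, 266.9, 181.0]
tcp_rot: [3.141, 0.0, -0.004]
contact_force: [-0.2, 0.2, -3.6]
opening: 61.8
grasp_force: 25.0
```

```bash
python3 - <<'E'
from h import *
s=ctrl.state(); print(s["position"],s["tcp_rot"],s["opening"],s["grasp_force"],s["contact_force"])
e=grab_frame("wrist"); g=grab_frame("scene"); f=grab_frame("top")
a=cv2.resize(e["color"],(400,300)); b=cv2.resize(g["color"][90:240,270:470],(400,300),interpolation=cv2.INTER_CUBIC)
cv2.imwrite("pics/c4.png",np.hstack([a,b])[:,:,::-1])
for fr,z in((f,0),(e,0)):
  for r in models.trace(fr,"warmer")[:2]:
    p,c=fit([fr],[r["pixels"].astype(float)],[(230,145,0,44),(200,120,44,50)],[535,9,-.2]); print(r["extent"],p.round(3),round(c,3))
E
```

```text
[488.31330446 266.91897033 181.02184472] [ 3.14112791e+00  2.29827041e-04 -4.37077235e-03] 61.83832212425607 24.97378571198169 [-0.19830455  0.15025614 -3.61879974]
[288.4, 195.4, 360.8, 293.4] [ 5.36055e+02  1.02920e+01 -1.98000e-01] 0.04
[502.5, 0.4, 640.0, 287.2] [ 5.40681e+02  4.81600e+00 -1.90000e-01] 0.015
```

View pics/c4.png

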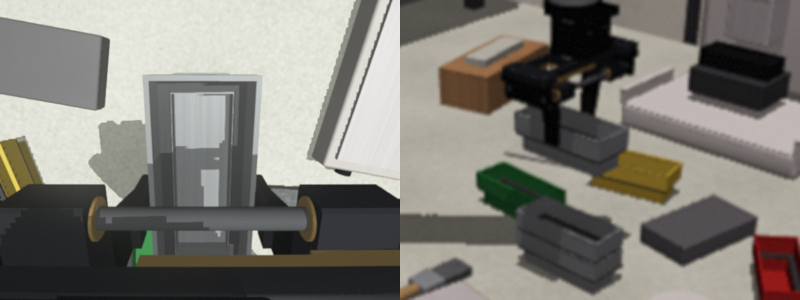

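The composite shows the top dish held level above the two remaining nested dishes (scene half at (570,240)); the wrench reads 3.6 N, so one dish. The warmer is at about (537,8), yaw -0.2. Carrying it over.

>>> arm_command(
  plan=[
    {"dr": [0,0,0.02],"travel": [0.03,0.1,0],"grip": 0.2},
    {"dr": [0,0,0.04],"travel": [0.08,0.3,0],"grip": 0.2},
    {"dr": [0,0,0.07],"travel": [0.13,0.5,0],"grip": 0.2},
    {"dr": [0,0,0.098],"travel": [0.18,0.7,0],"grip": 0.2},
    {"dr": [0,0,0.098],"travel": [0.24,0.9,0],"grip": 0.2},
    {"dr": [0,0,0.098],"travel": [0.24,1.0,0],"grip": 0.2},
    {"dr": [0,0,0.098],"travel": [0.24,1.0,0],"grip": 0.2},
    {"dr": [0,0,0.098],"travel": [0.24,1.0,0],"grip": 0.2},
  ],
)

```text
time: 11.58
position: [535.5, 67.4, 181.3]
tcp_rot: [-3.141, 0.0, -0.2]
contact_force: [-0.5, -0.0, -3.4]
opening: 62.0
grasp_force: 25.0
```

>>> arm_command(
  plan=[
    {"dr": [0,0,0],"travel": [0.02,0.1,0],"grip": 0.2},
    {"dr": [0,0,0],"travel": [0.04,0.2,0.1],"grip": 0.2},
    {"dr": [0,0,0],"travel": [0.06,0.29,0.15],"grip": 0.2},
    {"dr": [0,0,0],"travel": [0.06,0.29,0.15],"grip": 0.2},
    {"dr": [0,0,0],"travel": [0.06,0.29,0.15],"grip": 0.2},
  ],
)

```text
time: 12.2
position: [536.2, 9.0, 151.9]
tcp_rot: [-3.141, -0.001, -0.199]
contact_force: [0.5, 0.7, -3.6]
opening: 61.8
grasp_force: 25.0
```

```bash
python3 - <<'E'
from h import *
s=ctrl.state(); print(s["position"],s["tcp_rot"])
e=grab_frame("wrist")
for r in models.trace(e,"dish_top")[:2]:
    z=s["position"][2]+2.5
    p,c=fit([e],[r["pixels"].astype(float)],[(150,62,z+28,z+56)],[*s["position"][:2],-.2]); print("dish",r["extent"],p.round(3),round(c,3))
# overlay of predicted plate edges
im=e["color"].copy()
q=proj(e,box(537,8,-.2,200,120,50,50)[::2]); print(q.round(0))
q=q.astype(int)
for a,b in((0,1),(2,3),(0,2),(1,3)): cv2.line(im,tuple(map(int,q[a])),tuple(map(int,q[b])),(255,0,0),1)
cv2.imwrite("pics/c5.png",im[:,:,::-1])
E
```

```text
[536.24586452   9.0347551  151.94639652] [-3.14072647e+00 -5.55161048e-04 -1.99244183e-01]
dish [229.5, 118.0, 422.2, 409.9] [ 5.37522e+02  8.78400e+00 -2.01000e-01] 0.4
dish [202.3, 378.9, 245.8, 421.0] [3.49579e+02 1.15701e+02 2.33000e-01] 1.0
[[398. 343.]
 [250. 343.]
 [413.  79.]
 [236.  79.]]
```

View pics/c5.png

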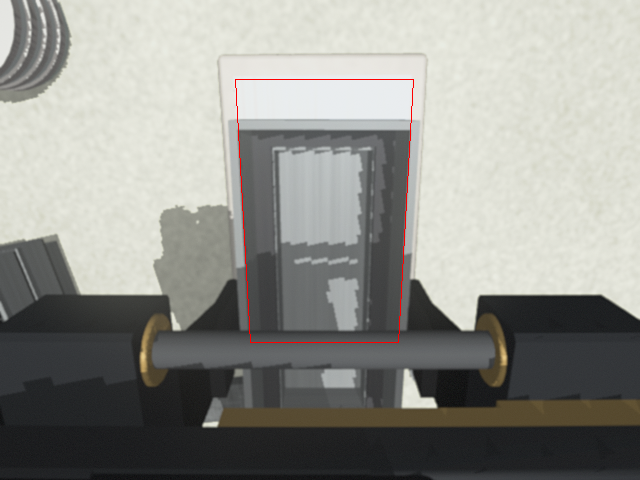

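The wrist picture shows the predicted plate outline lying on the real plate (far edge at y≈79), with the dish centred above it. Lowering.

>>> arm_command(
  plan=[
    {"dr": [0,0,0],"travel": [0,0,0.1],"grip": 0.2},
    {"dr": [0,0,0],"travel": [0,0,0.2],"grip": 0.2},
    {"dr": [0,0,0],"travel": [0,0,0.3],"grip": 0.2},
    {"dr": [0,0,0],"travel": [0,0,0.4],"grip": 0.2},
    {"dr": [0,0,0],"travel": [0,0,0.46],"grip": 0.2},
    {"dr": [0,0,0],"travel": [0,0,0.48],"grip": 0.2},
    {"dr": [0,0,0],"travel": [0,0,0.5],"grip": 0.2},
    {"dr": [0,0,0],"travel": [0,0,0.5],"grip": 0.2},
    {"dr": [0,0,0],"travel": [0,0,0.5],"grip": 0.2},
  ],
)

```text
time: 13.42
position: [536.3, 7.8, 51.8]
tcp_rot: [-3.142, -0.001, -0.2]
contact_force: [-0.1, -0.0, -2.9]
opening: 61.7
grasp_force: 25.0
```

>>> arm_command(
  plan=[
    {"dr": [0,0,0],"travel": [0,0,0.005],"grip": 0.2},
    {"dr": [0,0,0],"travel": [0,0,0.01],"grip": 0.2},
    {"dr": [0,0,0],"travel": [0,0,0.015],"grip": 0.2},
    {"dr": [0,0,0],"travel": [0,0,0.015],"grip": 0.2},
  ],
)

```text
time: 13.92
position: [535.8, 7.8, 48.3]
tcp_rot: [3.142, 0.0, -0.2]
contact_force: [-0.1, -0.6, -4.0]
opening: 61.7
grasp_force: 25.0
```

>>> arm_command(
  plan=[
    {"dr": [0,0,0],"travel": [0,0,0.004],"grip": 0.2},
    {"dr": [0,0,0],"travel": [0,0,0.008],"grip": 0.2},
    {"dr": [0,0,0],"travel": [0,0,0.008],"grip": 0.2},
  ],
)

```text
time: 14.3
position: [536.0, 7.9, 47.6]
tcp_rot: [3.141, -0.0, -0.2]
contact_force: [-5.0, -0.1, 7.3]
opening: 61.9
grasp_force: 25.0
```

Down on the plate (+7 N). Release and rise.

>>> arm_command(
  plan=[
    {"dr": [0,0,0],"travel": [0,0,0],"grip": 0.2},
    {"dr": [0,0,0],"travel": [0,0,0],"grip": -0.6},
    {"dr": [0,0,0],"travel": [0,0,0],"grip": -1},
    {"dr": [0,0,0],"travel": [0,0,0],"grip": -1},
    {"dr": [0,0,0],"travel": [0,0,0],"grip": -1},
    {"dr": [0,0,0],"travel": [0,0,-0.1],"grip": -1},
    {"dr": [0,0,0],"travel": [0,0,-0.3],"grip": -1},
    {"dr": [0,0,0],"travel": [0,0,-0.6],"grip": -1},
    {"dr": [0,0,0],"travel": [0,0,-1],"grip": -1},
    {"dr": [0,0,0],"travel": [0,0,-1],"grip": -1},
    {"dr": [0,0,0],"travel": [0,0,-1],"grip": -1},
  ],
)

```text
time: 15.68
position: [536.6, 8.0, 248.4]
tcp_rot: [-3.141, -0.003, -0.2]
contact_force: [0.8, -0.2, -1.0]
opening: 87.5
grasp_force: 0.0
```

```bash
python3 - <<'E'
from h import *
s=ctrl.state(); print(s["position"],s["tcp_rot"])
for n in("wrist","top","scene"):
    e=grab_frame(n)
    for r in models.trace(e,"dish_top")[:5]:
        p,c=fit([e],[r["pixels"].astype(float)],[(150,62,78,106),(132,46,50,78)],[537,8,-.2]); 
        if c<.5: print(n,"dish",r["extent"],round(r["conf"],2),p.round(3),round(c,3))
    for r in models.trace(e,"warmer")[:1]:
        p,c=fit([e],[r["pixels"].astype(float)],[(230,145,0,44),(200,120,44,50)],[537,8,-.2]); print(n,"warmer",p.round(3),round(c,3))
E
```

```text
[536.56373371   8.01406752 248.44294313] [-3.14142600e+00 -2.87395139e-03 -2.00126391e-01]
wrist dish [284.8, 115.4, 365.2, 296.9] 0.63 [ 5.37365e+02  7.55100e+00 -2.02000e-01] 0.021
wrist warmer [ 5.39279e+02  8.56500e+00 -1.92000e-01] 0.662
top dish [293.0, 114.9, 344.3, 171.3] 0.74 [ 7.87366e+02  2.71670e+01 -5.53000e-01] 0.167
top warmer [ 5.3015e+02  2.9999e+01 -4.0600e-01] 4.802
scene dish [361.7, 161.9, 411.6, 191.2] 0.74 [451.239 456.489  -3.156] 0.259
scene dish [272.5, 220.2, 327.7, 274.0] 0.72 [ 5.36393e+02  6.19400e+00 -2.35000e-01] 0.046
scene warmer [ 5.34002e+02  9.14400e+00 -2.24000e-01] 0.6
```

>>> arm_command(
  plan=[
    {"dr": [0,0,-0.04],"travel": [0.05,0.3,0],"grip": -1},
    {"dr": [0,0,-0.08],"travel": [0.1,0.6,0],"grip": -1},
    {"dr": [0,0,-0.12],"travel": [0.15,0.9,0],"grip": -1},
    {"dr": [0,0,-0.16],"travel": [0.18,1,0],"grip": -1},
    {"dr": [0,0,-0.182],"travel": [0.18,1,0],"grip": -1},
    {"dr": [0,0,-0.182],"travel": [0.18,1,0],"grip": -1},
    {"dr": [0,0,-0.182],"travel": [0.18,1,0],"grip": -1},
  ],
)

```text
time: 17.0
position: [531.5, -194.8, 246.7]
tcp_rot: [-3.141, 0.0, 0.164]
contact_force: [0.1, -1.7, 0.2]
opening: 86.8
grasp_force: 0.0
```

```bash
python3 - <<'E'
from h import *
s=ctrl.state(); print(s["position"],s["tcp_rot"])
def cyl(x,y,r,z0,z1): return [[x+r*np.cos(t),y+r*np.sin(t),z] for t in np.linspace(0,6.28,24) for z in(z0,z1)]
for n in("top","scene"):
    e=grab_frame(n)
    r=models.trace(e,"wash_bottle")[0]; m=r["pixels"].astype(float)
    c=lambda p: np.abs(hullmask(e,[cyl(*p,32,0,110),cyl(*p,14,110,150)])-m).sum()/m.sum()
    q=minimize(c,[525,-450],method="Nelder-Mead",options=dict(initial_simplex=[[525,-450],[550,-450],[525,-425]])); print(n,r["conf"],r["extent"],q.x,q.fun)
e=grab_frame("wrist")
for r in models.trace(e,"rack")[:2]:
    p,c=fit([e],[r["pixels"].astype(float)],[(100,30,0,79),(100,10,79,114)],[530,-338,.165]); print("rack",r["extent"],round(r["conf"],2),p.round(3),round(c,3))
E
```

```text
[ 531.49433701 -194.84399826  246.67057115] [-3.14142255e+00  6.83364943e-05  1.63565156e-01]
top 0.77 [494.5, 247.2, 533.0, 274.4] [ 505.1527048  -465.00143267] 0.19832851173256189
scene 0.92 [89.5, 314.0, 137.1, 385.4] [ 503.44389623 -465.99295552] 0.12077938093476383
```

>>> arm_command(
  plan=[
    {"dr": [0,0,0],"travel": [-0.03,0.3,0],"grip": -1},
    {"dr": [0,0,0],"travel": [-0.06,0.6,0],"grip": -1},
    {"dr": [0,0,0],"travel": [-0.07,0.7,0],"grip": -1},
    {"dr": [0,0,0],"travel": [-0.07,0.7,0],"grip": -1},
    {"dr": [0,0,0],"travel": [-0.07,0.7,0],"grip": -1},
  ],
)

```text
time: 17.92
position: [541.1, -333.3, 247.0]
tcp_rot: [-3.141, -0.001, 0.166]
contact_force: [0.1, 0.9, -0.8]
opening: 86.6
grasp_force: 0.0
```

```bash
python3 - <<'E'
from h import *
s=ctrl.state(); print(s["position"],s["tcp_rot"])
e=grab_frame("wrist")
for t in("rack","rack_handle"):
  for r in models.trace(e,t)[:2]:
    for b in([(100,30,0,79),(100,10,79,114)],[(100,30,0,79),(100,10,102,114)]):
      p,c=fit([e],[r["pixels"].astype(float)],b,[530,-338,.165]); print(t,r["extent"],round(r["conf"],2),p.round(3),round(c,3))
E
```

```text
[ 541.14330291 -333.32158256  247.04527536] [-3.14081764e+00 -6.29381667e-04  1.66387040e-01]
rack [307.5, 148.7, 342.3, 284.4] 0.85 [ 5.31975e+02 -3.37473e+02  1.78000e-01] 0.08
rack [307.5, 148.7, 342.3, 284.4] 0.85 [ 5.32041e+02 -3.37466e+02  1.80000e-01] 0.08
rack_handle [306.8, 154.1, 342.2, 285.4] 0.69 [ 5.31607e+02 -3.37362e+02  1.80000e-01] 0.107
rack_handle [306.8, 154.1, 342.2, 285.4] 0.69 [ 5.31607e+02 -3.37362e+02  1.80000e-01] 0.107
```

>>> arm_command(
  plan=[
    {"dr": [0,0,-0.005],"travel": [0.01,0.0125,0.2],"grip": -1},
    {"dr": [0,0,-0.005],"travel": [0.01,0.0125,0.4],"grip": -1},
    {"dr": [0,0,-0.005],"travel": [0.01,0.0125,0.55],"grip": -1},
    {"dr": [0,0,-0.005],"travel": [0.01,0.0125,0.6],"grip": -1},
    {"dr": [0,0,-0.005],"travel": [0.01,0.0125,0.6],"grip": -1},
    {"dr": [0,0,-0.005],"travel": [0.01,0.0125,0.6],"grip": -0.3},
    {"dr": [0,0,-0.005],"travel": [0.01,0.0125,0.6],"grip": -0.3},
    {"dr": [0,0,-0.005],"travel": [0.01,0.0125,0.6],"grip": -0.3},
  ],
)

```text
time: 19.08
position: [543.1, -338.1, 127.4]
tcp_rot: [3.141, -0.001, 0.174]
contact_force: [-0.4, 0.1, 0.6]
opening: 64.6
grasp_force: 0.0
```

```bash
python3 - <<'E'
from h import *
s=ctrl.state(); print(s["position"],s["tcp_rot"],s["opening"])
e=grab_frame("wrist")
for t in("rack","rack_handle"):
  for r in models.trace(e,t)[:1]:
      v,u=np.nonzero(r["pixels"]); 
      for row in range(int(r["extent"][1])+10,int(r["extent"][3])-5,25):
          c=u[v==row]; print(t,row,c.min(),c.max(),end="; ")
      p,c=fit([e],[r["pixels"].astype(float)],[(100,30,0,79),(100,10,79,114)],[532,-337.5,.175]); print(t,r["extent"],round(r["conf"],2),p.round(3),round(c,3))
R=np.array([532,-337.5]);a=.175
print(proj(e,box(*R,a,100,10,114,114)[::2]).round(1).tolist())
x,y,z=s["position"]; print(proj(e,[[x,y,114]]).round(1))
E
```

```text
[ 543.10347728 -338.05021483  127.43293693] [ 3.14097628e+00 -6.93686211e-04  1.73659845e-01] 64.62644038105806
rack_handle 176 295 341; rack_handle 201 296 341; rack_handle 226 296 340; rack_handle 251 297 341; rack_handle 276 297 340; rack_handle 301 298 341; rack_handle 326 296 341; rack_handle [287.2, 166.4, 343.0, 334.3] 0.83 [ 5.32509e+02 -3.37272e+02  1.82000e-01] 0.193
[[326.9, 364.0], [309.7, 364.0], [327.1, 193.5], [307.5, 193.5]]
[[322.3 265.4]]
```

>>> arm_command(
  plan=[
    {"dr": [0,0,0],"travel": [0,-0.012,0.05],"grip": -0.3},
    {"dr": [0,0,0],"travel": [0,-0.012,0.15],"grip": -0.3},
    {"dr": [0,0,0],"travel": [0,-0.012,0.25],"grip": -0.3},
    {"dr": [0,0,0],"travel": [0,-0.012,0.33],"grip": -0.3},
    {"dr": [0,0,0],"travel": [0,-0.012,0.36],"grip": -0.3},
    {"dr": [0,0,0],"travel": [0,-0.012,0.36],"grip": -0.3},
    {"dr": [0,0,0],"travel": [0,-0.012,0.36],"grip": 0.3},
    {"dr": [0,0,0],"travel": [0,-0.012,0.36],"grip": 0.4},
    {"dr": [0,0,0],"travel": [0,-0.012,0.36],"grip": 0.5},
    {"dr": [0,0,0],"travel": [0,-0.012,0.36],"grip": 0.6},
    {"dr": [0,0,0],"travel": [0,-0.012,0.36],"grip": 0.7},
    {"dr": [0,0,0],"travel": [0,-0.012,0.36],"grip": 0.8},
    {"dr": [0,0,0],"travel": [0,-0.012,0.36],"grip": 0.9},
    {"dr": [0,0,0],"travel": [0,-0.012,0.36],"grip": 0.9},
    {"dr": [0,0,0],"travel": [0,-0.012,0.36],"grip": 0.9},
  ],
  grip_force=25,
)

```text
time: 21.1
position: [542.4, -335.5, 54.8]
tcp_rot: [-3.142, -0.0, 0.174]
contact_force: [0.0, 0.4, 0.9]
opening: 9.7
grasp_force: 25.0
```

Handle gripped (9.7 mm). Lift.

>>> arm_command(
  plan=[
    {"dr": [0,0,0],"travel": [0,0,-0.04],"grip": 0.9},
    {"dr": [0,0,0],"travel": [0,0,-0.1],"grip": 0.9},
    {"dr": [0,0,0],"travel": [0,0,-0.25],"grip": 0.9},
    {"dr": [0,0,0],"travel": [0,0,-0.45],"grip": 0.9},
    {"dr": [0,0,0],"travel": [0,0,-0.65],"grip": 0.9},
    {"dr": [0,0,0],"travel": [0,0,-0.8],"grip": 0.9},
    {"dr": [0,0,0],"travel": [0,0,-0.8],"grip": 0.9},
    {"dr": [0,0,0],"travel": [0,0,-0.8],"grip": 0.9},
  ],
)

```text
time: 22.1
position: [542.0, -335.4, 214.1]
tcp_rot: [-3.141, 0.001, 0.174]
contact_force: [0.2, 0.9, -2.8]
opening: 9.6
grasp_force: 25.0
```

```bash
python3 - <<'E'
from h import *
s=ctrl.state(); print(s["position"],s["tcp_rot"],s["opening"],s["contact_force"],s["ft_torque"])
z=s["position"][2]-54.8
for n in("scene","top","wrist"):
  e=grab_frame(n)
  for r in models.trace(e,"rack")[:2]:
      p,c=fit([e],[r["pixels"].astype(float)],[(100,30,z,z+79),(100,10,z+79,z+114)],[532,-337.5,.175]); print(n,r["extent"],round(r["conf"],2),p.round(3),round(c,3))
E
```

```text
[ 541.99746585 -335.37315493  214.0746375 ] [-3.14108367e+00  7.28793420e-04  1.73806098e-01] 9.582192638407642 [ 0.22842293  0.90958555 -2.83507201] [ 0.02652524 -0.00219978  0.00291413]
scene [139.1, 227.2, 191.9, 299.3] 0.91 [ 5.31628e+02 -3.39106e+02  1.54000e-01] 0.145
scene [273.0, 222.6, 326.4, 273.7] 0.26 [ 670.892 -107.913   -1.022] 0.818
top [468.3, 247.7, 493.0, 265.7] 0.9 [ 482.833 -310.022    1.94 ] 1.69
wrist [288.1, 179.3, 361.4, 407.1] 0.73 [ 5.31875e+02 -3.37434e+02  1.77000e-01] 0.845
```

Held straight, about 2 N. Carry to the dish.

>>> arm_command(
  plan=[
    {"dr": [0,0,0.02],"travel": [0.02,-0.1,0],"grip": 0.9},
    {"dr": [0,0,0.05],"travel": [0.06,-0.3,0],"grip": 0.9},
    {"dr": [0,0,0.09],"travel": [0.1,-0.5,0],"grip": 0.9},
    {"dr": [0,0,0.13],"travel": [0.14,-0.7,0],"grip": 0.9},
    {"dr": [0,0,0.16],"travel": [0.18,-0.9,0],"grip": 0.9},
    {"dr": [0,0,0.188],"travel": [0.2,-1.0,0],"grip": 0.9},
    {"dr": [0,0,0.188],"travel": [0.2,-1.0,0],"grip": 0.9},
    {"dr": [0,0,0.188],"travel": [0.2,-1.0,0],"grip": 0.9},
  ],
)

```text
time: 23.4
position: [547.0, -132.9, 214.5]
tcp_rot: [3.141, 0.0, -0.202]
contact_force: [0.8, -0.3, -1.1]
opening: 9.6
grasp_force: 25.0
```

>>> arm_command(
  plan=[
    {"dr": [0,0,0],"travel": [-0.02,-0.1,0],"grip": 0.9},
    {"dr": [0,0,0],"travel": [-0.06,-0.3,0],"grip": 0.9},
    {"dr": [0,0,0],"travel": [-0.1,-0.5,0],"grip": 0.9},
    {"dr": [0,0,0],"travel": [-0.135,-0.65,0],"grip": 0.9},
    {"dr": [0,0,0],"travel": [-0.135,-0.678,0],"grip": 0.9},
    {"dr": [0,0,0],"travel": [-0.135,-0.678,0],"grip": 0.9},
    {"dr": [0,0,0],"travel": [-0.135,-0.678,0],"grip": 0.9},
    {"dr": [0,0,0],"travel": [-0.135,-0.678,0],"grip": 0.9},
  ],
)

```text
time: 24.4
position: [548.0, 5.5, 214.6]
tcp_rot: [3.141, 0.0, -0.204]
contact_force: [0.9, -0.2, -1.4]
opening: 9.4
grasp_force: 25.0
```

```bash
python3 - <<'E'
from h import *
s=ctrl.state(); print(s["position"],s["tcp_rot"])
z=s["position"][2]-54.8
for n in("scene","wrist"):
  e=grab_frame(n)
  for r in models.trace(e,"rack")[:2]:
      p,c=fit([e],[r["pixels"].astype(float)],[(100,30,z,z+79),(100,10,z+79,z+114)],[537,7.5,-.2]); print(n,"rack",r["extent"],round(r["conf"],2),p.round(3),round(c,3))
  for r in models.trace(e,"dish_top")[:4]:
      print(n,"d",r["extent"],round(r["conf"],2))
      if n=="wrist": print([ (row,np.nonzero(r["pixels"][row])[0][[0,-1]]) for row in range(130,200,20) if r["pixels"][row].any()])
  q=proj(e,box(537.4,7.5,-.202,150,62,106,106)[::2]).round(1); print("pred dish",q.tolist())
  q=proj(e,box(537.4,7.5,-.202,100,30,z,z)[::2]).round(1); print("pred rack",q.tolist())
E
```

```text
[548.02048317   5.50663406 214.64129018] [ 3.14146603e+00  2.44234979e-04 -2.03922761e-01]
scene rack [283.5, 169.2, 317.2, 231.0] 0.86 [ 5.34897e+02  8.87500e+00 -2.98000e-01] 0.239
scene d [307.0, 170.5, 354.3, 193.2] 0.8
scene d [368.0, 275.8, 419.5, 338.6] 0.67
scene d [359.9, 159.5, 410.3, 195.4] 0.64
scene d [272.8, 223.9, 328.0, 274.7] 0.63
pred dish [[274.1, 227.7], [295.0, 220.1], [306.4, 255.8], [328.5, 246.8]]
pred rack [[283.2, 211.4], [293.7, 207.7], [305.5, 229.1], [316.4, 225.0]]
wrist rack [287.1, 180.9, 361.9, 409.3] 0.89 [ 5.38008e+02  8.24200e+00 -2.03000e-01] 0.812
wrist d [23.8, 401.3, 84.0, 425.0] 0.96
[]
wrist d [282.4, 132.3, 367.8, 299.7] 0.92
[(150, array([282, 366])), (170, array([282, 365])), (190, array([283, 366]))]
wrist d [223.2, 1.6, 239.0, 1.6] 0.41
[]
pred dish [[362.2, 323.5], [286.1, 323.7], [367.3, 134.4], [280.6, 134.5]]
pred rack [[346.6, 328.6], [302.2, 328.7], [349.0, 180.8], [299.6, 180.9]]
```

Prediction and picture agree within a pixel or so (dish far edge 134, rack far end 181). Lowering.

>>> arm_command(
  plan=[
    {"dr": [0,0,0],"travel": [0,0,0.1],"grip": 0.9},
    {"dr": [0,0,0],"travel": [0,0,0.2],"grip": 0.9},
    {"dr": [0,0,0],"travel": [0,0,0.25],"grip": 0.9},
    {"dr": [0,0,0],"travel": [0,0,0.3],"grip": 0.9},
    {"dr": [0,0,0],"travel": [0,0,0.35],"grip": 0.9},
    {"dr": [0,0,0],"travel": [0,0,0.38],"grip": 0.9},
    {"dr": [0,0,0],"travel": [0,0,0.38],"grip": 0.9},
    {"dr": [0,0,0],"travel": [0,0,0.38],"grip": 0.9},
  ],
)

```text
time: 25.7
position: [548.3, 6.7, 139.1]
tcp_rot: [-3.141, -0.001, -0.202]
contact_force: [-0.5, -0.4, -1.2]
opening: 9.9
grasp_force: 25.0
```

>>> arm_command(
  plan=[
    {"dr": [0,0,0],"travel": [0,0,0.03],"grip": 0.9},
    {"dr": [0,0,0],"travel": [0,0,0.06],"grip": 0.9},
    {"dr": [0,0,0],"travel": [0,0,0.09],"grip": 0.9},
    {"dr": [0,0,0],"travel": [0,0,0.11],"grip": 0.9},
    {"dr": [0,0,0],"travel": [0,0,0.12],"grip": 0.9},
    {"dr": [0,0,0],"travel": [0,0,0.13],"grip": 0.9},
    {"dr": [0,0,0],"travel": [0,0,0.13],"grip": 0.9},
    {"dr": [0,0,0],"travel": [0,0,0.13],"grip": 0.9},
  ],
)

```text
time: 26.7
position: [548.1, 6.6, 112.9]
tcp_rot: [-3.142, -0.0, -0.202]
contact_force: [-0.1, -0.0, -2.0]
opening: 9.7
grasp_force: 25.0
```

>>> arm_command(
  plan=[
    {"dr": [0,0,0],"travel": [0,0,0.008],"grip": 0.9},
    {"dr": [0,0,0],"travel": [0,0,0.016],"grip": 0.9},
    {"dr": [0,0,0],"travel": [0,0,0.02],"grip": 0.9},
    {"dr": [0,0,0],"travel": [0,0,0.02],"grip": 0.9},
  ],
)

```text
time: 27.2
position: [548.0, 6.7, 108.8]
tcp_rot: [-3.142, -0.0, -0.202]
contact_force: [0.8, -0.3, -2.0]
opening: 9.9
grasp_force: 25.0
```

>>> arm_command(
  plan=[
    {"dr": [0,0,0],"travel": [0,0,0.005],"grip": 0.9},
    {"dr": [0,0,0],"travel": [0,0,0.008],"grip": 0.9},
    {"dr": [0,0,0],"travel": [0,0,0.008],"grip": 0.9},
    {"dr": [0,0,0],"travel": [0,0,0.008],"grip": 0.9},
  ],
)

```text
time: 27.7
position: [548.5, 7.0, 108.6]
tcp_rot: [-3.142, -0.001, -0.202]
contact_force: [-4.6, 0.4, 11.1]
opening: 9.8
grasp_force: 25.0
```

On the floor (+11 N at the expected height). Release and retreat.

>>> arm_command(
  plan=[
    {"dr": [0,0,0],"travel": [0,0,-0.003],"grip": 0.9},
    {"dr": [0,0,0],"travel": [0,0,-0.003],"grip": 0.6},
    {"dr": [0,0,0],"travel": [0,0,-0.003],"grip": 0},
    {"dr": [0,0,0],"travel": [0,0,-0.003],"grip": 0},
    {"dr": [0,0,0],"travel": [0,0,-0.003],"grip": 0},
    {"dr": [0,0,0],"travel": [0,0,-0.003],"grip": 0},
    {"dr": [0,0,0],"travel": [0,0,-0.1],"grip": 0},
    {"dr": [0,0,0],"travel": [0,0,-0.3],"grip": 0},
    {"dr": [0,0,0],"travel": [0,0,-0.6],"grip": 0},
    {"dr": [0,0,0],"travel": [0,0,-0.9],"grip": 0},
    {"dr": [0,0,0],"travel": [0,0,-0.9],"grip": 0},
    {"dr": [0,0,0],"travel": [0,0,-0.9],"grip": 0},
  ],
)

```text
time: 29.2
position: [547.9, 6.7, 287.9]
tcp_rot: [3.142, -0.001, -0.202]
contact_force: [-0.5, -0.1, 0.3]
opening: 43.9
grasp_force: 0.0
```

```bash
python3 - <<'E'
from h import *
s=ctrl.state(); print(s["position"],s["opening"],s["contact_force"])
for n in("scene","wrist"):
  e=grab_frame(n)
  for r in models.trace(e,"rack")[:2]:
      print(n,"rack",r["extent"],round(r["conf"],2))
  for r in models.trace(e,"dish_top")[:4]:
      p,c=fit([e],[r["pixels"].astype(float)],[(150,62,78,106)],[537,7.5,-.2]); print(n,"d",r["extent"],round(r["conf"],2),p.round(2),round(c,2))
  q=proj(e,box(537.4,7.5,-.202,150,62,106,106)[::2]).round(1); print("pred dish",q.tolist())
  q=proj(e,box(537.4,7.5,-.202,100,10,168,168)[::2]).round(1); print("pred handle",q.tolist())
  m=(e["color"].max(2)<70).astype(np.uint8)
  for r in models.trace(e,"rack_handle")[:1]: print("handle",r["extent"])
E
```

```text
[547.94899036   6.68597981 287.85783325] 43.936786981713134 [-0.45162956 -0.05068054  0.25597787]
scene rack [286.1, 205.5, 320.8, 253.3] 0.64
scene d [272.9, 226.8, 327.6, 273.7] 0.98 [ 5.5253e+02 -6.4200e+00 -2.2000e-01] 0.79
scene d [305.1, 172.8, 356.1, 198.9] 0.87 [354.74 278.77  -0.37] 0.5
scene d [364.4, 279.2, 417.0, 340.5] 0.83 [-4.16961e+03  3.16253e+03 -1.52000e+00] 1.0
scene d [359.8, 160.0, 409.7, 189.9] 0.67 [468.52 438.99  -3.14] 0.21
pred dish [[274.1, 227.7], [295.0, 220.1], [306.4, 255.8], [328.5, 246.8]]
pred handle [[286.6, 207.2], [290.1, 206.0], [309.0, 224.7], [312.7, 223.4]]
handle [287.9, 207.4, 316.0, 253.1]
wrist rack [304.8, 153.8, 343.0, 290.4] 0.6
wrist d [203.3, 0.9, 258.1, 20.5] 0.89 [-11.15 335.65   0.6 ] 1.0
wrist d [288.8, 125.2, 359.7, 290.8] 0.8 [ 5.3749e+02  7.3700e+00 -2.0000e-01] 0.71
wrist d [518.2, 0.7, 586.5, 18.1] 0.52 [-11.15 335.65   0.6 ] 1.0
pred dish [[355.7, 287.4], [292.4, 287.5], [359.3, 129.4], [288.7, 129.5]]
pred handle [[330.4, 289.5], [318.2, 289.5], [331.0, 166.7], [317.7, 166.8]]
handle [303.7, 152.6, 341.0, 292.4]
```

Dish and handle outlines match their predicted places: rack standing in the dish, dish centred. Handing in.

```bash
python3 -c "
from h import *
print(job.finish_job())"
```

```text
the job is handed in; nothing more can be done
None
```

The job is handed in at about 29 s of the 70 s allowed: the top dish is centred on the warmer plate and the rack stands in it. Each was set down while still gripped; the last camera check matched their expected places, but I did not re-measure the bystanders or the two lower dishes, and no verdict came back.

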